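Find the heavy side of balancer shafts on a roller stand

ROBOT

A 6-joint arm with a two-finger parallel gripper is mounted at the origin on the work surface. World frame = base frame: x ahead of the robot, y to its left, z up, the work surface at z = 0. Lengths are in m, angles in rad, forces in N, time in s.
With the tool pointing down it reaches from about 0.375 to 0.975 m from the base axis. Payload 3.8 kg.
Tool frame: the origin (TCP) lies between the finger pads; the fingertips stand 19 mm ahead of it and the grasp point (between the pads) is the TCP (r.tips_ahead is the distance from the TCP to the fingertips, in m); z points along the fingers, y is the line along which they close (so a half turn about z gives the same grasp; the last joint's range is limited). The gripper opens to 88 mm and grips with 3 to 60 N. Pads are 18 mm wide; open, the fingers measure 123 mm over their backs; the gripper's body (75 mm by 187 mm) begins 45 mm behind the grasp point.
Start: joints at [-1.332, 0.264, 1.604, -0, 1.274, -0.037], TCP at [0.184, -0.649, 0.235] pointing down, gripper open.
Joint ranges: [-2.63, 2.63], [-0.94, 2.18], [0.31, 2.57], [-1.31, 4.45], [0, 2.66], [-2.55, 2.55]. Speed limits (rad/s): [2.57, 2.57, 3.14, 3.14, 3.14, 3.14].

INTERFACE

Orientations are given as [roll, pitch, yaw] about the fixed x, y, z axes, in that order (R = Rz(yaw) Ry(pitch) Rx(roll)).
In Python, from plant import r, claw, viewer, ticket gives the robot as it stands. Calls block until the motion is done:
- r.move_to(position, orientation): joint-space move of the TCP to a pose.
- r.servo_line(position, velocity=0.15, orientation=None, until_force=None): straight line of the TCP; orientation=None keeps the orientation; velocity is the mean speed in m/s. With until_force (N) it stops when the force on the tool has changed by that much, and returns True; else False.
- r.set_joints(angles): joint-space move.
- claw.move_gripper(opening, squeeze=None): opening from 0.0 (shut) to 1.0 (fully open); squeeze is the grip in N (None keeps the last); returns when the fingers have stopped.
- r.hold(seconds).
- r.ik(position, orientation): joint angles nearest the present ones, or None.
- r.state(): the state.
- viewer.read_camera(name): name is "scene" or "top"; returns the picture (400x640x3 uint8, red, green, blue); there is no depth.
- viewer.camera_model(name): a dict with "mtx" (3x3 intrinsics, pixels), "extrinsics" (4x4, takes a point from world to camera coordinates). Camera axes: x right, y down, z forward; pixel columns grow to the right and rows downward; lengths in m; the calibration is good to about 2 mm. A picture is of the moment at which its call begins. camera_model takes no time and is no camera call.
A pose or a line that the arm cannot do raises r.PlanningError and nothing moves.
- ticket.job_done(): hands the job in; it is judged then, once.
Trained networks look in the newest picture that a camera, given by its name, has taken for a name from the list of things; names that differ only in an ending like _2 or _b are one class to them, and where a whole thing is asked for, a point or a joint stands for the part that bears it (a point fixed in the world has none). Each returns a list of dicts, best first, with "conf" (0 to 1); they miss things now and then, are a little off and sometimes report something else, mostly with a low value. They report only what shows in the picture. A call takes as long as a camera call. They do not tell look-alikes from the thing itself.
- viewer.masks_of(target, camera): "pixels" (400x640 bool, what is visible of it).
- viewer.spot_point(target, camera): "point" ([x, y, z] in m, in world coordinates, good to about 4 mm: a listed point, or the origin of a listed thing).
The state is a dict: "clock": time; "joint_positions": joint angles; "qd": joint speeds; "effort": joint torques, N m; "eef_pos": TCP position; "ee_rot": TCP orientation; "contact_force": force on the tool from outside, world axes, zero at the start; "wrist_torque": the same for the moment, N m; "gripper_width": opening from 0.0 (shut) to 1.0 (fully open); "finger_force": force on a finger pad.
Only numpy, scipy, OpenCV 4.12 (cv2) and the standard library are available. Lean on these libraries where they do the work, as an engineer would, in place of code of your own. Each camera call takes 0.05 s, during which the arm holds its last target. There are 200 camera calls.

TASK

Set the roller stand's selector to the white mark (cradles fully up) and move every balancer shaft from the tray into the yellow cradles, then turn the selector to green and let all the shafts come to rest on the free rollers, heavy side straight down. Turn the selector to red, which lifts them just off the rollers and holds them so, and carry each back to the tray, where it must stand flat on its counterweights, heavy side still down. Leave the selector at red and the oil can, wrench and wood block alone.

Things in the scene. Friction and masses are not known exactly. Their poses are not given: they have to be found in the camera images.
- shaft_a: steel balancer shaft, 174 mm long, 0.3 to 0.6 kg, same either way round, starts in the tray on its side. Origin: middle of its axis; x along it; -z to the heavy side. Barrel 36 mm diameter, 44 mm long (grip it across, from above); next to it at 22 to 34 mm from the middle, dark counterweight fans reach 33 mm from the axis on the heavy side, orange tab at their middle; then 16 mm journals
- shaft_b: second shaft, same shape and axes as shaft_a; any one of the three may be absent. Journals run from 34 to 80 mm from the middle, then a brass collar 26 mm diameter. On a flat floor a shaft can lie weights up (axis 18 mm above it), on a side of the fan (29 mm), or stand heavy side down on the fans' 30 mm wide flat feet under the orange tabs (29 mm); put down up to about 0.35 rad off, it drops flat onto those feet
- shaft_c: third shaft, same shape and axes as shaft_a. In the V cradles friction holds a shaft at about the roll it is left at; on the rollers it turns freely and swings for some seconds before it rests heavy side down
- stand: roller stand fixed on the bench; origin on the bench under the middle of its three bays. Shafts lie along its x; bays 95 mm apart along its y. Base plate 12 mm thick, 190 x 400 mm. Blue bearers along y, 8 mm thick, 47 mm either side of the middle, up to 55 mm above the bench; between them a bay is open to the base plate. Grey selector housing 94 x 94 mm, top 62 mm high, at stand y -197 mm
- selector_grip (a point): on the selector's axis, 83 mm above the bench, half-way up the knob's black grip bar (bar 46 mm long along this frame's x, 14 mm thick, 24 mm high, top at 95 mm, on a 48 mm disc); the frame turns with the knob, +x to its white pointer
- selector (a joint): selector knob, rad: 0 = green mark (cradles down, shafts on the rollers; pointer 45 degrees anticlockwise, from above, of stand +x), 0.785 = red mark (pointer along stand +x; cradles hold shafts 4 mm off the rollers), 1.571 = white mark (45 degrees clockwise of stand +x; 12 mm off). Grows clockwise seen from above; detents at the marks, stops at -0.15 and 1.72; takes up to 0.3 N m. Starts anywhere
- tray: shallow aluminium tray fixed on the bench, 270 (x) x 360 (y) mm, rim 16 mm high, floor and walls 4 mm thick; origin under its centre. The shafts start here
- oil_can: bystander: blue can, 56 mm diameter, 90 mm tall; origin under its centre
- wrench: bystander: steel wrench 180 mm long lying on the bench
- wood_block: bystander: wooden block 90 x 60 x 40 mm; origin under its centre
- bay0 (a point): where the middle of a shaft's axis lies on the rollers of bay 0 (70 mm above the bench, stand y = -95 mm, axes as the stand's); in the cradles 4 mm higher with the selector at red, 12 mm at white. In each bay two 32 mm rollers at 56 mm either side of the middle carry the journals; at 66 mm stand yellow 45-degree V cradles, mouth 51 mm wide, tops about 14 mm above a cradled shaft's axis
- bay1 (a point): the same for bay 1, stand y = 0
- bay2 (a point): the same for bay 2, stand y = +95 mm
Mind the look-alikes: they are no part of the job. What is shaped like the shaft_a but pink is not meant.

How it is judged:
On the way, in this order (a step that is already met when the one before it is completed fails the run):
1. every shaft lies in the raised cradles, one to a bay, with the selector at white (value of joint selector between 1.4 and 1.74 rad and ((horizontal distance between shaft_a and bay0 below 0.012 m and z of shaft_a in the frame of bay0 between 0.009 and 0.0145 m) or (horizontal distance between shaft_a and bay1 below 0.012 m and z of shaft_a in the frame of bay1 between 0.009 and 0.0145 m) or (horizontal distance between shaft_a and bay2 below 0.012 m and z of shaft_a in the frame of bay2 between 0.009 and 0.0145 m)) and ((horizontal distance between shaft_b and bay0 below 0.012 m and z of shaft_b in the frame of bay0 between 0.009 and 0.0145 m) or (horizontal distance between shaft_b and bay1 below 0.012 m and z of shaft_b in the frame of bay1 between 0.009 and 0.0145 m) or (horizontal distance between shaft_b and bay2 below 0.012 m and z of shaft_b in the frame of bay2 between 0.009 and 0.0145 m)) and ((horizontal distance between shaft_c and bay0 below 0.012 m and z of shaft_c in the frame of bay0 between 0.009 and 0.0145 m) or (horizontal distance between shaft_c and bay1 below 0.012 m and z of shaft_c in the frame of bay1 between 0.009 and 0.0145 m) or (horizontal distance between shaft_c and bay2 below 0.012 m and z of shaft_c in the frame of bay2 between 0.009 and 0.0145 m)) and angle between the x axis of each of shaft_a, shaft_b, shaft_c and the x axis of stand, either way round below 0.12 rad), for 0.2 s.
2. with the selector at green every shaft has come to rest on the rollers, heavy side down (value of joint selector between -0.17 and 0.17 rad and ((horizontal distance between shaft_a and bay0 below 0.012 m and z of shaft_a in the frame of bay0 between -0.002 and 0.0016 m) or (horizontal distance between shaft_a and bay1 below 0.012 m and z of shaft_a in the frame of bay1 between -0.002 and 0.0016 m) or (horizontal distance between shaft_a and bay2 below 0.012 m and z of shaft_a in the frame of bay2 between -0.002 and 0.0016 m)) and angle between each of shaft_a, shaft_b, shaft_c's own z axis and vertical below 0.25 rad and linear speed of each of shaft_a, shaft_b, shaft_c below 0.02 m/s and angular speed of each of shaft_a, shaft_b, shaft_c below 0.3 rad/s and ((horizontal distance between shaft_b and bay0 below 0.012 m and z of shaft_b in the frame of bay0 between -0.002 and 0.0016 m) or (horizontal distance between shaft_b and bay1 below 0.012 m and z of shaft_b in the frame of bay1 between -0.002 and 0.0016 m) or (horizontal distance between shaft_b and bay2 below 0.012 m and z of shaft_b in the frame of bay2 between -0.002 and 0.0016 m)) and ((horizontal distance between shaft_c and bay0 below 0.012 m and z of shaft_c in the frame of bay0 between -0.002 and 0.0016 m) or (horizontal distance between shaft_c and bay1 below 0.012 m and z of shaft_c in the frame of bay1 between -0.002 and 0.0016 m) or (horizontal distance between shaft_c and bay2 below 0.012 m and z of shaft_c in the frame of bay2 between -0.002 and 0.0016 m))), for 0.4 s.
3. with the selector at red every shaft is held in the cradles off the rollers, heavy side down (value of joint selector between 0.615 and 0.955 rad and ((horizontal distance between shaft_a and bay0 below 0.012 m and z of shaft_a in the frame of bay0 between 0.0018 and 0.0065 m) or (horizontal distance between shaft_a and bay1 below 0.012 m and z of shaft_a in the frame of bay1 between 0.0018 and 0.0065 m) or (horizontal distance between shaft_a and bay2 below 0.012 m and z of shaft_a in the frame of bay2 between 0.0018 and 0.0065 m)) and angle between each of shaft_a, shaft_b, shaft_c's own z axis and vertical below 0.25 rad and linear speed of each of shaft_a, shaft_b, shaft_c below 0.02 m/s and angular speed of each of shaft_a, shaft_b, shaft_c below 0.3 rad/s and ((horizontal distance between shaft_b and bay0 below 0.012 m and z of shaft_b in the frame of bay0 between 0.0018 and 0.0065 m) or (horizontal distance between shaft_b and bay1 below 0.012 m and z of shaft_b in the frame of bay1 between 0.0018 and 0.0065 m) or (horizontal distance between shaft_b and bay2 below 0.012 m and z of shaft_b in the frame of bay2 between 0.0018 and 0.0065 m)) and ((horizontal distance between shaft_c and bay0 below 0.012 m and z of shaft_c in the frame of bay0 between 0.0018 and 0.0065 m) or (horizontal distance between shaft_c and bay1 below 0.012 m and z of shaft_c in the frame of bay1 between 0.0018 and 0.0065 m) or (horizontal distance between shaft_c and bay2 below 0.012 m and z of shaft_c in the frame of bay2 between 0.0018 and 0.0065 m))), for 0.2 s.
At the end, for the whole second after the job is handed in: Selector within 0.17 rad of the red mark; every shaft at rest in the tray: its middle within 120 mm (tray x) and 165 mm (tray y) of the tray's centre, its axis 33 mm (+-2.5) above the bench, heavy side within 0.2 rad of straight down (value of joint selector between 0.615 and 0.955 rad and x of shaft_a in the frame of tray between -0.12 and 0.12 m and y of shaft_a in the frame of tray between -0.165 and 0.165 m and z of shaft_a in the frame of tray between 0.0305 and 0.0355 m and angle between each of shaft_a, shaft_b, shaft_c's own z axis and vertical below 0.2 rad and linear speed of each of shaft_a, shaft_b, shaft_c below 0.02 m/s and angular speed of each of shaft_a, shaft_b, shaft_c below 0.3 rad/s and x of shaft_b in the frame of tray between -0.12 and 0.12 m and y of shaft_b in the frame of tray between -0.165 and 0.165 m and z of shaft_b in the frame of tray between 0.0305 and 0.0355 m and x of shaft_c in the frame of tray between -0.12 and 0.12 m and y of shaft_c in the frame of tray between -0.165 and 0.165 m and z of shaft_c in the frame of tray between 0.0305 and 0.0355 m); the robot touches nothing.
It fails at once if the oil can is pushed away (distance of oil_can from where it was at the start of the episode above 0.04 m).
It fails at once if the wrench is pushed away (distance of wrench from where it was at the start of the episode above 0.04 m).
It fails at once if the wood block is pushed away (distance of wood_block from where it was at the start of the episode above 0.04 m).
Of shaft_a, shaft_b, shaft_c only 2 to 3 are there at a start; the rules pass over those that are not, and their reading is None.
At some moment in a run one of shaft_a, shaft_b, shaft_c may be knocked a few centimetres aside while the robot is not near it.
Once in a run the grip may slacken for a moment while it holds something.
It also fails if it takes over 210 s, if anything falls off the work surface, if the arm or the gripper's body presses on something with over 40 N, if the wrist force passes 120 N, or if a joint passes its speed limit or range.

## Working session

There is one attempt and no reset: what is moved stays moved. The work goes in short steps, each a Python script; the robot and the scene stay as the last script left them, time stands still between calls to the robot, and variables do not carry over. Pictures are saved under pics/ and viewed, at most 14 in all, crops included, and the job is handed in when it is done.

```bash
mkdir -p pics; ls; python3 - <<'E'
from plant import r, claw, viewer, ticket
import cv2
for c in("scene","top"):
    im=viewer.read_camera(c); cv2.imwrite(f"pics/{c}0.png",im[:,:,::-1])
    for t in("shaft_a","stand","selector_grip","tray","bay0","bay1","bay2","oil_can","wrench","wood_block"):
        print(c,t,[(round(d["conf"],2),[round(float(v),3) for v in d["point"]]) for d in viewer.spot_point(t,c)])
    m=viewer.camera_model(c);print(m["mtx"].round(1).tolist(),m["extrinsics"].round(3).tolist())
print(r.state()["clock"],r.state()["ee_rot"])
E
```

```text
pics
scene shaft_a [(0.95, [0.562, 0.176, 0.023]), (0.87, [0.535, 0.271, 0.023]), (0.66, [0.202, 0.298, 0.02]), (0.64, [0.288, 0.507, 0.02])]
scene stand [(0.47, [0.549, 0.264, -0.004])]
scene selector_grip [(0.57, [0.53, -0.315, 0.085])]
scene tray [(0.84, [0.551, 0.264, -0.001])]
scene bay0 [(0.84, [0.538, -0.216, 0.071]), (0.78, [0.546, -0.12, 0.07]), (0.66, [0.553, -0.028, 0.073])]
scene bay1 [(0.84, [0.538, -0.216, 0.071]), (0.78, [0.546, -0.12, 0.07]), (0.66, [0.553, -0.028, 0.073])]
scene bay2 [(0.84, [0.538, -0.216, 0.071]), (0.78, [0.546, -0.12, 0.07]), (0.66, [0.553, -0.028, 0.073])]
scene oil_can [(0.91, [0.784, 0.048, 0.001])]
scene wrench [(0.81, [0.764, -0.18, -0.001]), (0.24, [0.545, -0.118, 0.071])]
scene wood_block [(0.65, [0.773, 0.168, 0.001])]
[[403.7, 0.0, 323.2], [0.0, 403.7, 194.9], [0.0, 0.0, 1.0]] [[0.263, 0.965, 0.009, -0.213], [0.532, -0.137, -0.836, -0.187], [-0.805, 0.225, -0.549, 1.745], [0.0, 0.0, 0.0, 1.0]]
top shaft_a [(0.81, [0.537, 0.266, 0.026]), (0.67, [0.561, 0.172, 0.026]), (0.61, [0.286, 0.509, 0.016]), (0.58, [0.209, 0.301, 0.017])]
top stand 
[... 185 characters left out ...]

top bay0 [(0.97, [0.555, -0.019, 0.072]), (0.9, [0.536, -0.216, 0.071]), (0.8, [0.541, -0.117, 0.07])]
top bay1 [(0.97, [0.555, -0.019, 0.072]), (0.9, [0.536, -0.216, 0.071]), (0.8, [0.541, -0.117, 0.07])]
top bay2 [(0.97, [0.555, -0.019, 0.072]), (0.9, [0.536, -0.216, 0.071]), (0.8, [0.541, -0.117, 0.07])]
top oil_can [(0.77, [0.779, 0.052, -0.001]), (0.68, [0.555, 0.269, -0.001])]
top wrench [(0.67, [0.757, -0.175, 0.004])]
top wood_block [(0.6, [0.766, 0.168, 0.006])]
[[373.9, 0.0, 324.8], [0.0, 373.9, 192.0], [0.0, 0.0, 1.0]] [[-0.007, -1.0, 0.007, 0.087], [-1.0, 0.007, -0.029, 0.477], [0.029, -0.007, -1.0, 1.295], [0.0, 0.0, 0.0, 1.0]]
1.1 [3.14150383e+00 8.09349068e-05 2.75852273e-01]
```

View pics/top0.png

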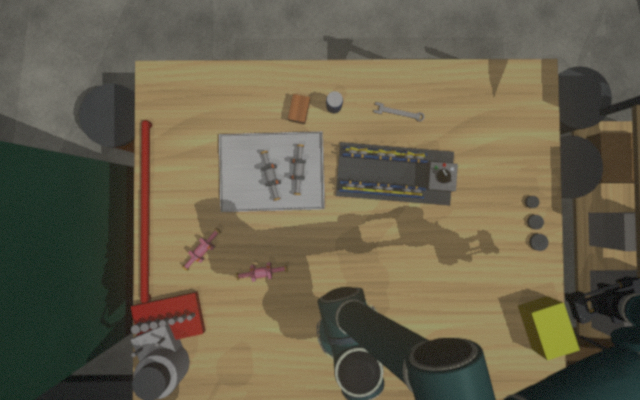

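```bash
python3 - <<'E'
import cv2
a=cv2.imread("pics/top0.png")
cv2.imwrite("pics/crop0.png",cv2.resize(a[50:370,200:480][:, :],None,fx=1.85,fy=1.85,interpolation=cv2.INTER_CUBIC))
s=cv2.imread("pics/scene0.png");cv2.imwrite("pics/sc0.png",cv2.resize(s[120:330,250:600],None,fx=2.2,fy=2.2,interpolation=cv2.INTER_CUBIC))
E
```

```text
(no output)
```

View pics/scene0.png

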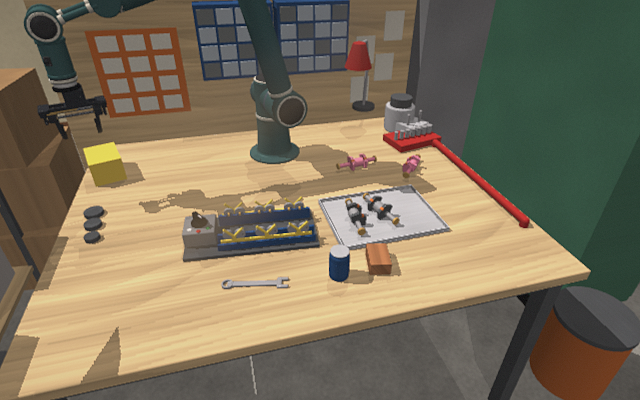

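The top view shows two steel shafts in the tray at px (270,174) and (298,169). Both fit the description. The two pink look-alikes at (202,248) and (262,271) lie on the bench and are not meant. The stand is at (395,172), with its knob at (443,175). I'll confirm in one enlarged crop.

```bash
python3 - <<'E'
import cv2,numpy as np
a=cv2.imread("pics/top0.png");s=cv2.imread("pics/scene0.png")
R=lambda x,w,h:cv2.resize(x,(w,h),interpolation=cv2.INTER_CUBIC)
out=np.zeros((600,800,3),np.uint8)
out[:300,:400]=R(a[130:220,215:335],400,300)
out[:300,400:]=R(a[130:220,340:460],400,300)
out[300:,:400]=R(s[180:255,320:420],400,300)
out[300:,400:]=R(s[195:270,175:275],400,300)
cv2.imwrite("pics/crop1.png",out)
E
```

```text
(no output)
```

View pics/crop1.png

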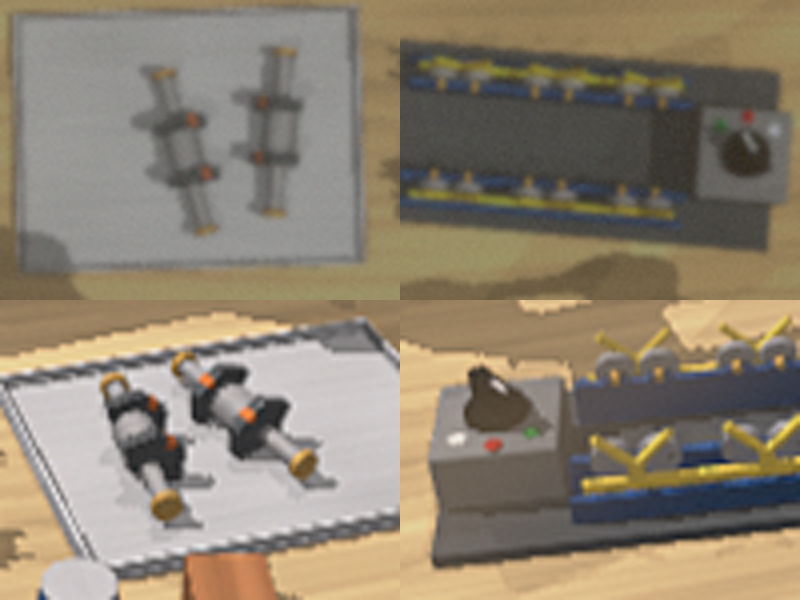

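Confirmed: exactly two steel shafts, both lying on their fan sides. Left shaft's orange tabs are on its right, and the other's are on its left. Knob pointer is between red and white. Next: fit the stand pose, measure the pointer, then turn the knob to white.

```bash
cat > h.py <<'E'
from plant import r, claw, viewer, ticket
import numpy as np, cv2
DOWN=lambda yaw:[np.pi,0,yaw]
def xf(cam,uv,z):
    "pixels -> world points on plane z"
    m=viewer.camera_model(cam);K,T=m["mtx"],m["extrinsics"];R,t=T[:3,:3],T[:3,3]
    uv=np.atleast_2d(uv).astype(float)
    d=np.c_[uv,np.ones(len(uv))]@np.linalg.inv(K).T@R; c=-R.T@t
    return c+d*((z-c[2])/d[:,2])[:,None]
# stand pose: fitted from network points (averaged over both cameras)
P=np.array([[.537,-.216],[.5435,-.1185],[.554,-.0235],[.546,-.119],[.531,-.315]]);Y=np.array([-.095,0,.095,0,-.197])
A=np.vstack([np.array([[1,0,-y],[0,1,0]]) for y in Y])   # p = c + y*(-s,1)
cx,cy,s=np.linalg.lstsq(A,(P-np.c_[0*Y,Y]).ravel(),rcond=None)[0]
SYAW=float(np.arctan(s))
def stand(x,y): return np.array([cx+x*np.cos(SYAW)-y*np.sin(SYAW),cy+x*np.sin(SYAW)+y*np.cos(SYAW)])
def go(xy,z,yaw,v=None):
    p=[float(xy[0]),float(xy[1]),z]
    r.servo_line(p,v,orientation=DOWN(yaw)) if v else r.move_to(p,DOWN(yaw))
def snap(name,cam="top"):
    im=viewer.read_camera(cam);cv2.imwrite(f"pics/{name}.png",im[:,:,::-1]);return im
def wrap(a): return (a+np.pi/2)%np.pi-np.pi/2
def shafts(z=.033,cams=("top","scene"),box=None):
    "steel shafts inside world box (x0,x1,y0,y1): list of (xy, yaw, conf, cams)"
    out=[]
    for c in cams:
        viewer.read_camera(c)
        ms=viewer.masks_of("shaft_a",c)
        for d in viewer.spot_point("shaft_a",c):
            p=d["point"]
            if d["conf"]<.3 or (box and not(box[0]<p[0]<box[1] and box[2]<p[1]<box[3])): continue
            yaw=None
            for m in ms:
                v,u=np.nonzero(m["pixels"])
                if len(u)<20: continue
                w=xf(c,np.c_[u,v],z)[:,:2]
                if np.hypot(*(w.mean(0)-p[:2]))<.035:
                    q=w-w.mean(0); e=np.linalg.eigh(q.T@q)[1][:,1]; yaw=wrap(np.arctan2(e[1],e[0])); break
            out.append((c,round(d["conf"],2),np.round(p,4).tolist(),None if yaw is None else round(float(yaw),3)))
    return out
E
python3 - <<'E'
from h import *
print(cx,cy,SYAW,"sel",stand(0,-.197))
print(*shafts(box=(.4,.7,.08,.46)),sep="\n")
im=cv2.imread("pics/top0.png")[:,:,::-1].astype(int)
g=im.min(2); v,u=np.mgrid[160:190,428:460]; w=xf("top",np.c_[u.ravel(),v.ravel()],.095)[:,:2]-stand(0,-.197)
k=(np.hypot(*w.T)<.028); b=g[160:190,428:460].ravel()
dk=k&(b<60);q=w[dk]; e=np.linalg.eigh(np.cov((q-q.mean(0)).T)); print("dark n",dk.sum(),q.mean(0),e[0],np.arctan2(*e[1][::-1,1]))
br=k&(b>125);print("bright",w[br].round(3).tolist(),b[br])
for y in(-.6,-.875,.695,-.6+np.pi):
    print(y,r.ik([*stand(0,-.197),.14],DOWN(y)))
E
```

```text
0.545382443397994 -0.119 -0.07807557200246827 sel [ 0.53001718 -0.31539987]
('top', 0.67, [0.5377, 0.2672, 0.0258], 0.254)
('top', 0.64, [0.5578, 0.172, 0.0241], -0.071)
('scene', 0.93, [0.5341, 0.27, 0.0251], 0.179)
('scene', 0.84, [0.5591, 0.1783, 0.0236], -0.102)
dark n 100 [-0.00685178  0.00950609] [8.00801316e-05 1.38944139e-04] 0.8582904427281712
bright [[0.024, -0.013], [0.02, -0.009], [0.02, -0.013], [0.02, -0.016], [0.02, -0.019], [0.017, -0.009], [0.017, -0.012], [0.017, -0.016], [0.017, -0.019], [0.014, -0.012], [0.014, -0.016], [0.014, -0.019]] [127 126 141 147 138 126 144 150 138 128 135 130]
-0.6 [-5.77173281e-01  2.29517009e-01  1.82806686e+00 -4.44089210e-16
  1.08400878e+00  1.59362305e+00]
-0.875 [-5.77173281e-01  2.29517009e-01  1.82806686e+00 -4.44089210e-16
  1.08400878e+00  1.86862305e+00]
0.695 [-5.77173281e-01  2.29517009e-01  1.82806686e+00 -4.44089210e-16
  1.08400878e+00  2.98623046e-01]
2.541592653589793 [-0.57717328  0.22951701  1.82806686  0.          1.08400878 -1.54796961]
```

```bash
cat >> h.py <<'E'
SEL=stand(0,-.197)
MARK=lambda q:SYAW+np.pi/4-q       # pointer world yaw at selector value q
def knob(q0,q1,n=1):
    "grip the knob at q0 and turn it to q1"
    claw.move_gripper(.6)
    go(SEL,.15,MARK(q0)); go(SEL,.094,MARK(q0),.08)
    claw.move_gripper(0,40); print("grip w",r.state()["gripper_width"])
    for q in np.linspace(q0,q1,n+1)[1:]: go(SEL,.094,MARK(q))
    st=r.state();print("turned",st["ee_rot"][2],st["wrist_torque"],st["contact_force"])
    claw.move_gripper(.5); go(SEL,.16,MARK(q1),.15)
E
python3 - <<'E'
from h import *
knob(1.377,1.571)
print(r.state()["clock"])
# approach over tray, out of the way of the look
go((.60,-.10),.30,0)
snap("k1")
E
python3 - <<'E'
import cv2
a=cv2.imread("pics/k1.png")[125:225,210:470];cv2.imwrite("pics/k1c.png",cv2.resize(a,(780,300),interpolation=cv2.INTER_CUBIC))
E
```

```text
grip w 0.004685755532892968
turned -0.8600380620348509 [ 0.04566379 -0.02156337 -0.02314965] [ 0.26978243 -0.37086186  0.47347457]
7.2333
```

View pics/k1c.png

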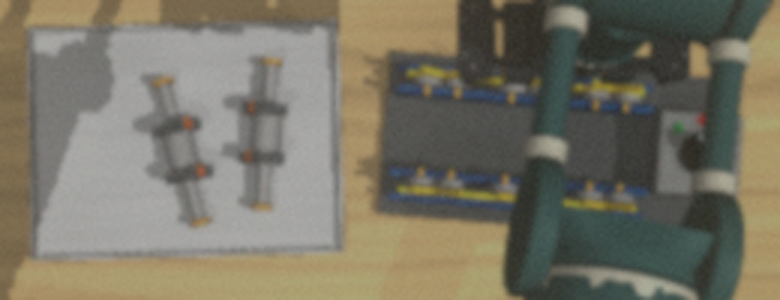

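The fingers closed to about 0, so the knob was probably missed. The arm hides the knob in this view, so I'll retreat and look at it closely.

```bash
python3 - <<'E'
from h import *
go((.60,.35),.30,0)
a=snap("k2");b=snap("k2s","scene")
R=lambda x:cv2.resize(x[:,:,::-1],(400,400),interpolation=cv2.INTER_CUBIC)
cv2.imwrite("pics/k2c.png",np.hstack([R(a[155:195,425:465]),R(b[200:260,170:230])]))
for c in("top","scene"):
    print([(d["conf"],d["point"]) for d in viewer.spot_point("selector_grip",c)])
v,u=np.mgrid[155:195,425:465]; w=xf("top",np.c_[u.ravel(),v.ravel()],.095)[:,:2]-SEL
g=a.min(2)[155:195,425:465].ravel(); k=np.hypot(*w.T)<.03
br=k&(g>125);print("bright",w[br].mean(0),br.sum(),np.arctan2(*w[br].mean(0)[::-1]))
print(r.state()["clock"])
E
```

```text
[(0.54, [0.5279, -0.3148, 0.0833])]
[(0.76, [0.5316, -0.312, 0.0856])]
bright [ 0.01725734 -0.0135056 ] 16 -0.6640407792220345
10.175
```

View pics/k2c.png

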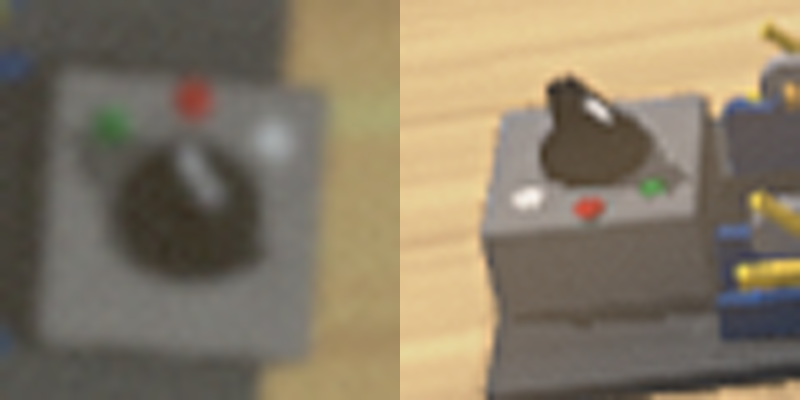

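The white stripe runs from (213,200) to (187,150) in the crop. That puts the pointer at about +0.5 rad, near green, so my threshold had picked up the white mark instead. I'll measure the stripe and regrip, checking as I go.

```bash
python3 - <<'E'
from h import *
a=cv2.imread("pics/k2.png")[:,:,::-1]
v,u=np.mgrid[155:195,425:465]; w=xf("top",np.c_[u.ravel(),v.ravel()],.095)[:,:2]-SEL
g=a.min(2)[155:195,425:465].ravel().astype(float)
k=(u.ravel()>441)&(u.ravel()<449)&(v.ravel()>168)&(v.ravel()<177)&(g>80)
print(np.c_[w[k]*1000,g[k]].round(0).tolist())
m=np.average(w[k],0,g[k]-60);C=np.cov((w[k]-m).T,aweights=g[k]-60);e=np.linalg.eigh(C);print(m,wrap(np.arctan2(*e[1][::-1,1])),e[0])
yaw=.55
claw.move_gripper(.8); go(SEL,.16,yaw); print(r.state()["eef_pos"],r.tips_ahead)
print(r.servo_line([*SEL,.093],.04,until_force=8)); print(r.state()["eef_pos"],r.state()["contact_force"])
claw.move_gripper(0,30); s=r.state();print(s["gripper_width"],s["finger_force"],s["eef_pos"],s["clock"])
E
```

```text
[[17.0, 17.0, 81.0], [17.0, 14.0, 99.0], [17.0, 10.0, 96.0], [17.0, 7.0, 85.0], [17.0, 4.0, 84.0], [17.0, 1.0, 95.0], [17.0, -3.0, 104.0], [14.0, 14.0, 113.0], [14.0, 10.0, 114.0], [14.0, 7.0, 84.0], [14.0, -3.0, 90.0], [11.0, 14.0, 114.0], [11.0, 10.0, 127.0], [11.0, 7.0, 98.0], [7.0, 14.0, 95.0], [7.0, 11.0, 118.0], [7.0, 7.0, 111.0], [7.0, 4.0, 82.0], [4.0, 11.0, 100.0], [4.0, 7.0, 113.0], [4.0, 4.0, 103.0], [1.0, 7.0, 112.0], [1.0, 4.0, 104.0], [-2.0, 4.0, 83.0]]
[0.00995555 0.00802411] 0.12336152833206393 [2.38284482e-05 3.43715320e-05]
[ 0.53061897 -0.31486821  0.16026234] 0.019
False
[ 0.53020263 -0.31551779  0.09332061] [-0.62435292 -0.27234     0.44858422]
0.003823484980947635 0.0 [ 0.53001879 -0.31538732  0.0929883 ] 16.0667
```

```bash
python3 - <<'E'
from h import *
s=r.state();print(s["gripper_width"],s["finger_force"])
a=snap("k3");b=snap("k3s","scene")
R=lambda x:cv2.resize(x[:,:,::-1],(400,400),interpolation=cv2.INTER_CUBIC)
cv2.imwrite("pics/k3c.png",np.hstack([R(a[145:205,415:475]),R(b[170:240,165:235])]))
E
```

```text
0.003823484980947635 0.0
```

View pics/k3c.png

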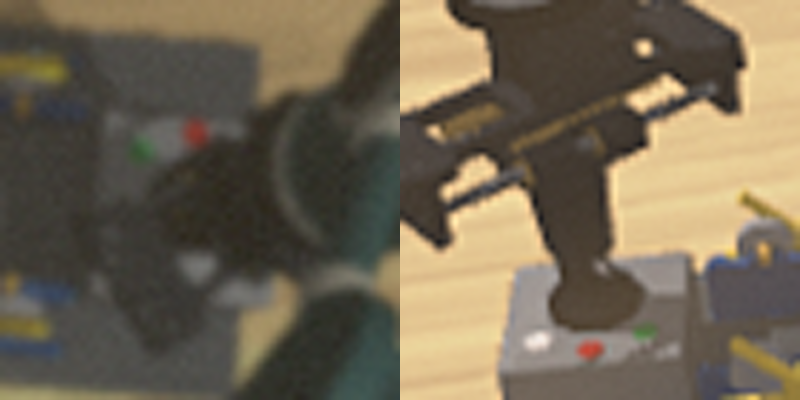

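```bash
python3 - <<'E'
from h import *
claw.move_gripper(.6)
z=.093
for z in(.088,.083):
    print(z,r.servo_line([*SEL,z],.03,until_force=6),r.state()["eef_pos"],r.state()["contact_force"])
claw.move_gripper(0,30); s=r.state();print(s["gripper_width"],s["finger_force"],s["eef_pos"],s["ee_rot"],s["clock"])
E
```

```text
0.088 False [ 0.5296973  -0.31519499  0.08747687] [-0.80335261 -0.34059517 -0.44478536]
0.083 False [ 0.52977318 -0.31523727  0.08255661] [ 0.32486893  0.03186938 -0.32850935]
0.1526795184950368 29.975010752677917 [ 0.52861233 -0.31318784  0.08287126] [-3.13618495e+00  7.01384459e-04  5.49648370e-01] 18.3583
```

Gripped at TCP z = 0.083, with 13.4 mm between the pads, so this is the bar. Turning to white.

```bash
sed -i 's/^SEL=.*/SEL=stand(0,-.197)+[-.0012,.002]/; s/\.094/.083/g' h.py; python3 - <<'E'
from h import *
for y in np.linspace(.55,MARK(1.571),5):
    go(SEL,.083,y)
    s=r.state();print(s["ee_rot"][2],s["gripper_width"],s["wrist_torque"].round(2),s["contact_force"].round(1))
claw.move_gripper(.5); go(SEL,.17,MARK(1.571),.15)
go((.60,.35),.30,0)
a=snap("k4");b=snap("k4s","scene")
R=lambda x:cv2.resize(x[:,:,::-1],(400,400),interpolation=cv2.INTER_CUBIC)
cv2.imwrite("pics/k4c.png",np.hstack([R(a[155:195,425:465]),R(b[200:260,170:230])]))
print(r.state()["clock"])
E
```

```text
0.5499769895703353 0.1542197877504512 [ 0.22  0.14 -0.01] [-0.9  1.4  1.9]
0.1990858307296295 0.15630318710109842 [ 0.28  0.15 -0.23] [-0.3  0.7  0.8]
-0.1525589051606122 0.15728907827814198 [ 0.06  0.17 -0.13] [-1.4 -0.5 -0.2]
-0.5055351728603359 0.15201327305402487 [-0.17  0.23 -0.12] [-2.1 -2.5 -0.6]
-0.8585880283050589 0.1564178701234991 [-0.37  0.42 -0.1 ] [-3.  -2.9 -0.9]
24.2083
```

View pics/k4c.png

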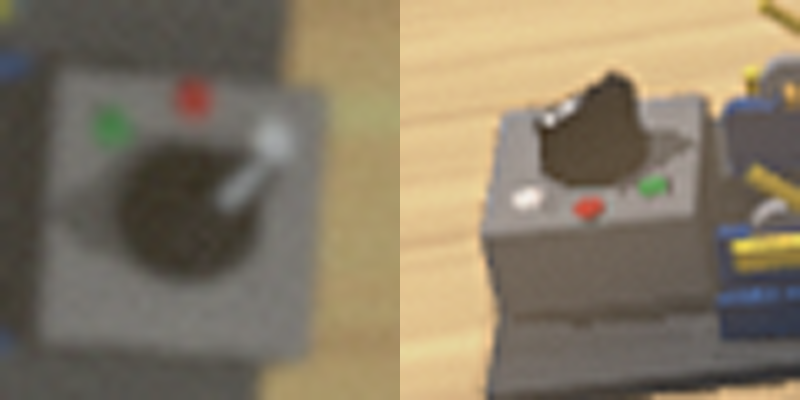

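Pointer now sits on the white mark. Next I'll move the shafts, measuring again just before each grasp.

```bash
cat >> h.py <<'E'
def find(near,box,z=.03,tol=.05):
    "fresh mean xy and yaw (top camera) of the shaft nearest to near"
    L=[d for d in shafts(z,box=box) if np.hypot(d[2][0]-near[0],d[2][1]-near[1])<tol]
    print(*L,sep="\n")
    y=[d[3] for d in sorted(L,key=lambda d:d[0]!="top") if d[3] is not None]
    return np.mean([d[2][:2] for d in L],0),y[0]
def pick(xy,yaw,z,zup=.17,force=50):
    claw.move_gripper(.68)
    go(xy,.12,yaw); go(xy,z,yaw,.1)
    claw.move_gripper(0,force); f0=r.state()["contact_force"][2]
    s=r.state();print("grip",s["gripper_width"]*.088,s["finger_force"])
    go(xy,zup,yaw,.12); r.hold(.2); s=r.state();print("lift",s["gripper_width"]*.088,s["contact_force"].round(1),s["clock"])
def place(xy,yaw,z0,z1,f=5,w=.6,zup=.17):
    go(xy,zup,yaw); s=r.state();print("carry",s["gripper_width"]*.088,s["contact_force"].round(1))
    go(xy,z0,yaw,.1); hit=r.servo_line([*map(float,xy),z1],.025,until_force=f)
    print("down",hit,r.state()["eef_pos"][2],r.state()["gripper_width"]*.088)
    claw.move_gripper(w); go(xy,zup,yaw,.12)
TRAY=(.4,.7,.09,.45)
E
python3 - <<'E'
from h import *
go((.60,-.10),.30,0)
xy,yaw=find((.5585,.175),TRAY); print(xy,yaw)
pick(xy,yaw,.027)
place(stand(0,.095),SYAW,.105,.076)
xy,yaw=find((.536,.268),TRAY); print(xy,yaw,r.state()["clock"])
E
```

```text
('top', 0.88, [0.5621, 0.1737, 0.0254], -0.077)
('scene', 0.85, [0.5545, 0.1755, 0.0237], -0.096)
[0.5583 0.1746] -0.077
grip 0.027652854054493626 42.55052447319031
lift 0.027515266043710768 [-0.3 -0.1 -3.6] 31.075
carry 0.027182893458329416 [ 0.4  0.8 -3.7]
down True 0.09535568308714974 0.00024571410836925076
('top', 0.57, [0.5385, 0.2691, 0.0248], 0.26)
('scene', 0.81, [0.5349, 0.2736, 0.0246], 0.152)
[0.5367  0.27135] 0.26 35.2333
```

The grip was on a chord (27.6 mm instead of 36), so it held the barrel above its centre and slipped off on contact. I'll look at the result.

```bash
python3 - <<'E'
from h import *
go((.60,.35),.30,0)
a=snap("p1");b=snap("p1s","scene")
R=lambda x:cv2.resize(x[:,:,::-1],(400,400),interpolation=cv2.INTER_CUBIC)
cv2.imwrite("pics/p1c.png",np.hstack([R(a[130:210,330:410]),R(b[170:250,240:320])]))
print(*shafts(.08,box=(.4,.7,-.35,.09)),sep="\n")
print(stand(0,.095))
E
```

```text
('top', 0.73, [0.554, -0.0228, 0.0826], -0.104)
('scene', 0.68, [0.5517, -0.0179, 0.0847], -0.094)
[ 0.55279209 -0.0242894 ]
```

View pics/p1c.png

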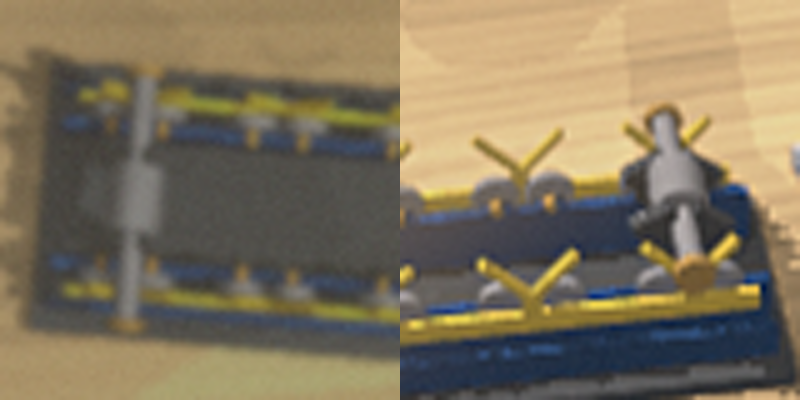

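The first shaft is seated in bay 2 with z about 0.083. Its collars are at (145,72) and (128,325) in the crop. For the second, I'll touch the tray floor gently to get as low a grip as possible.

```bash
python3 - <<'E'
from h import *
xy,yaw=np.array([.5367,.27]),.25
claw.move_gripper(.68); go(xy,.12,yaw); go(xy,.030,yaw,.1)
hit=r.servo_line([*xy,.0215],.015,until_force=4); s=r.state();print(hit,s["eef_pos"],s["contact_force"])
if hit: go(xy,float(s["eef_pos"][2])+.0015,yaw,.03)
claw.move_gripper(0,50)
s=r.state();print("grip",s["gripper_width"]*.088,s["finger_force"],s["eef_pos"])
E
```

```text
False [0.53668936 0.26996098 0.02143642] [-0.37810927 -0.08598979  0.21735731]
grip 0.03253489286719251 49.148054122924805 [0.53679292 0.26986148 0.02156854]
```

```bash
python3 - <<'E'
from h import *
xy,yaw=np.array([.5367,.27]),.25
claw.move_gripper(.68)
hit=r.servo_line([*xy,.012],.015,until_force=4); s=r.state();print(hit,s["eef_pos"],s["contact_force"])
if hit: go(xy,float(s["eef_pos"][2])+.001,yaw,.03)
claw.move_gripper(0,50)
s=r.state();print("grip",s["gripper_width"]*.088,s["finger_force"],s["eef_pos"],s["clock"])
E
```

```text
False [0.53674541 0.27002334 0.01200715] [-1.23388979 -0.43016452 -1.01452065]
grip 0.03446987819872088 49.99243676662445 [0.53678455 0.26995785 0.01210881] 42.4333
```

```bash
python3 - <<'E'
from h import *
xy,yaw=np.array([.5367,.27]),.25
go(xy,.17,yaw,.12); s=r.state();print("lift",s["gripper_width"]*.088,s["contact_force"].round(1))
place(stand(0,-.095),SYAW,.092,.066,w=.55)
go((.60,.35),.30,0)
a=snap("p2");b=snap("p2s","scene")
R=lambda x:cv2.resize(x[:,:,::-1],(400,400),interpolation=cv2.INTER_CUBIC)
cv2.imwrite("pics/p2c.png",np.hstack([R(a[120:220,340:440]),R(b[170:260,215:305])]))
print(*shafts(.08,box=(.4,.7,-.35,.09)),sep="\n")
print(stand(0,.095),stand(0,-.095),r.state()["clock"])
E
```

```text
lift 0.03477583772616842 [ 0.7  0.2 -3.7]
carry 0.03487113275743182 [ 0.6 -0.1 -3.7]
down True 0.07224504570690561 0.03500900445196133
('top', 0.91, [0.5381, -0.2138, 0.0841], -0.087)
('top', 0.51, [0.5308, -0.3145, 0.0799], None)
('scene', 0.93, [0.537, -0.2082, 0.0851], -0.092)
('scene', 0.58, [0.5498, -0.0201, 0.084], -0.082)
[ 0.55279209 -0.0242894 ] [ 0.5379728 -0.2137106] 51.2083
```

View pics/p2c.png

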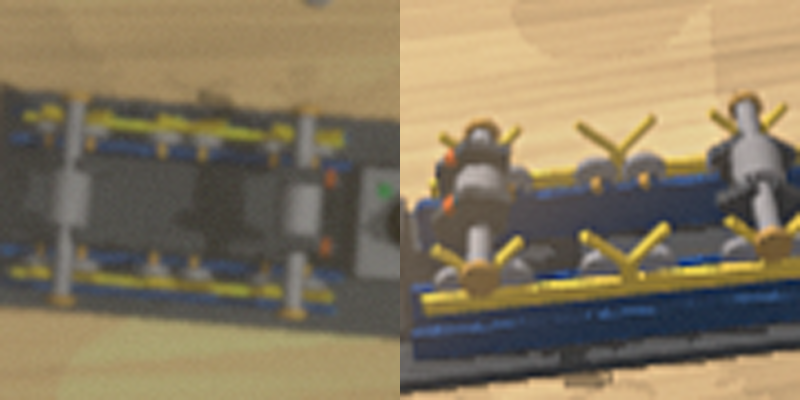

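Both shafts are seated, in bay 2 at (75,195) and bay 0 at (300,205) in the left crop. Now I'll turn to green and let them settle.

```bash
python3 - <<'E'
from h import *
knob(1.571,0,5)
go((.60,.35),.30,0); r.hold(8)
a=snap("g1");b=snap("g1s","scene")
R=lambda x:cv2.resize(x[:,:,::-1],(400,400),interpolation=cv2.INTER_CUBIC)
cv2.imwrite("pics/g1c.png",np.hstack([R(a[115:235,345:465]),R(b[165:275,175:315])]))
d=[a.astype(int)]
r.hold(.4); d.append(viewer.read_camera("top").astype(int)); print("motion",np.abs(d[1]-d[0])[120:220,340:440].max())
print(*shafts(.07,box=(.4,.7,-.29,.09)),sep="\n"); print(r.state()["clock"])
E
```

```text
grip w 0.15366919759489572
turned 0.7023503025007733 [0.02966515 0.76533001 0.05834504] [-5.34935514  0.21896467  6.08812302]
motion 10
('top', 0.98, [0.5465, -0.2137, 0.0721], -0.086)
('top', 0.87, [0.5556, -0.0242, 0.071], -0.086)
('scene', 0.97, [0.5447, -0.2102, 0.0709], -0.082)
('scene', 0.66, [0.5501, -0.0187, 0.0742], -0.093)
70.15
```

View pics/g1c.png

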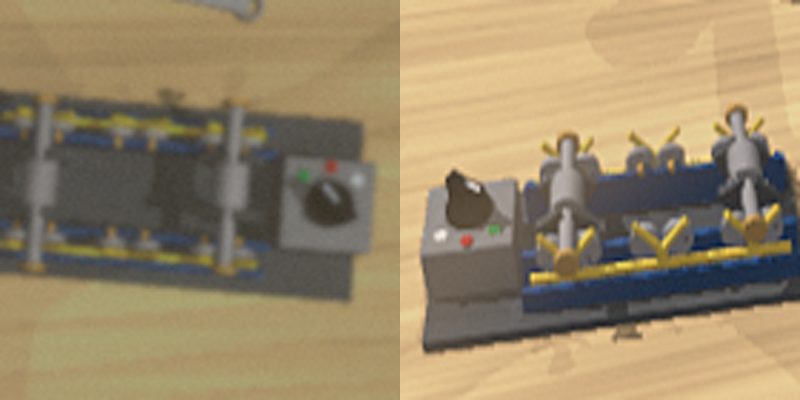

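Both shafts hang heavy side down on the rollers and the pointer is at green. The bay 0 shaft has slid about 8 mm along its axis, so I'll check that against the 12 mm limit using the yellow cradles as reference.

```bash
python3 - <<'E'
from h import *
a=viewer.read_camera("top"); ms=viewer.masks_of("shaft_a","top")
def st(w): d=w[:,:2]-[cx,cy]; c,s=np.cos(SYAW),np.sin(SYAW); return np.c_[d[:,0]*c+d[:,1]*s,-d[:,0]*s+d[:,1]*c]
for m in ms:
    v,u=np.nonzero(m["pixels"]); w=st(xf("top",np.c_[u,v],.07))
    if abs(w.mean(0)[1])<.15 and len(u)>30: print("shaft y",w.mean(0)[1].round(3),"ends",w[:,0].min().round(4),w[:,0].max().round(4),"mid",(w[:,0].min()+w[:,0].max())/2,len(u))
v,u=np.mgrid[110:230,330:450]; u,v=u.ravel(),v.ravel(); c=a[v,u].astype(float)
k=(np.minimum(c[:,0],c[:,1])-c[:,2]>45); w=st(xf("top",np.c_[u,v],.075))
for y0,y1 in((-.135,-.06),(-.06,.06),(.06,.135)):
    o=[]
    for sx in(-1,1):
        q=w[k&(w[:,1]>y0)&(w[:,1]<y1)&(sx*w[:,0]>.05)&(sx*w[:,0]<.078)]; o+=[len(q),np.median(q[:,0]).round(4)]
    print("cradle",y0,o,"mid",(o[1]+o[3])/2)
E
```

```text
shaft y -0.091 ends -0.0787 0.0991 mid 0.010204419743767824 537
shaft y 0.099 ends -0.0853 0.0821 mid -0.0015925727721502261 379
cradle -0.135 [24, np.float64(-0.0694), 28, np.float64(0.0613)] mid -0.0040500000000000015
cradle -0.06 [66, np.float64(-0.0677), 72, np.float64(0.0612)] mid -0.0032499999999999994
cradle 0.06 [28, np.float64(-0.0667), 31, np.float64(0.0631)] mid -0.001799999999999996
```

The bay 0 shaft is 9–13 mm off centre, too close to the limit. I'll grip it lightly on the rollers and slide it back 10 mm.

```bash
python3 - <<'E'
from h import *
claw.move_gripper(.62)
p=stand(.009,-.094); go(p,.17,SYAW); go(p,.062,SYAW,.1)
claw.move_gripper(0,12); s=r.state();print(s["gripper_width"]*.088,s["eef_pos"],p)
d=stand(-.010,0)-stand(0,0); q=s["eef_pos"][:2]+d
go(q,.063,SYAW,.03); s=r.state();print(s["gripper_width"]*.088,s["contact_force"].round(1))
claw.move_gripper(.6); go(q,.17,SYAW,.1)
go((.60,.35),.30,0); r.hold(4)
print(*shafts(.07,box=(.4,.7,-.29,.09)),sep="\n")
ms=viewer.masks_of("shaft_a","top")
for m in ms:
    v,u=np.nonzero(m["pixels"]); w=xf("top",np.c_[u,v],.07)[:,:2]-[cx,cy]; w=w@np.array([[np.cos(SYAW),-np.sin(SYAW)],[np.sin(SYAW),np.cos(SYAW)]])
    if len(u)>30 and abs(w.mean(0)[1])<.15: print(w.mean(0),w[:,0].min(),w[:,0].max())
a=snap("g2");b=snap("g2s","scene")
R=lambda x:cv2.resize(x[:,:,::-1],(400,400),interpolation=cv2.INTER_CUBIC)
cv2.imwrite("pics/g2c.png",np.hstack([R(a[115:235,345:465]),R(b[165:275,175:315])]))
print(r.state()["clock"])
E
```

```text
0.03528185083225408 [ 0.54741748 -0.21290691  0.0623562 ] [ 0.54702338 -0.21341561]
0.03546900386024431 [-2.   1.3 -1.4]
('top', 0.82, [0.5335, -0.2131, 0.0737], -0.075)
('top', 0.71, [0.553, -0.0252, 0.0714], -0.096)
('scene', 0.79, [0.5328, -0.2085, 0.0727], -0.082)
('scene', 0.73, [0.5537, -0.0173, 0.0727], -0.096)
[-0.00366543 -0.09166286] -0.0886476128794217 0.08577972922293982
[-0.00336619  0.09878489] -0.08884074793823904 0.08544670824976625
83.025
```

View pics/g2c.png

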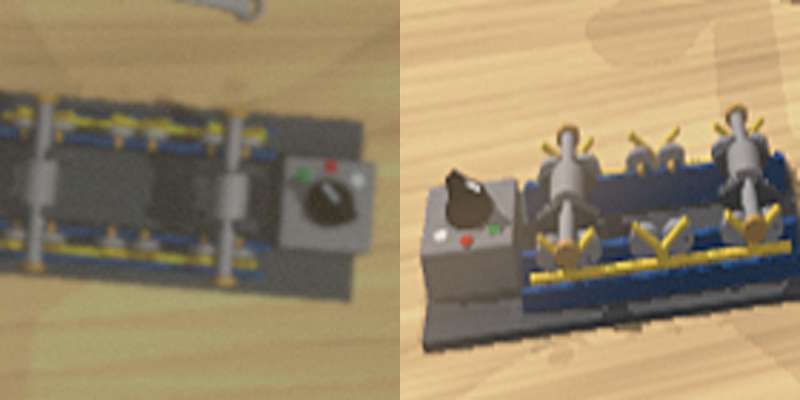

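Both are now centred with the same axial extents and heavy side down. Turning to red, then carrying each back. I'll check after the knob turn.

```bash
python3 - <<'E'
from h import *
r.hold(1)
knob(0,.785,3)
go((.60,.35),.30,0); r.hold(.5)
print(*shafts(.074,box=(.4,.7,-.29,.09)),sep="\n")
a=snap("r1");b=snap("r1s","scene")
R=lambda x:cv2.resize(x[:,:,::-1],(400,400),interpolation=cv2.INTER_CUBIC)
cv2.imwrite("pics/r1c.png",np.hstack([R(a[115:235,345:465]),R(b[165:275,175:315])]))
print(r.state()["clock"])
E
```

```text
grip w 0.1511709817391638
turned -0.07188256147553362 [ 0.15115802  0.37503798 -0.07790597] [-3.24917565  0.95661539  2.82450701]
('top', 0.87, [0.5498, -0.0257, 0.0767], None)
('top', 0.79, [0.5327, -0.2141, 0.0773], -0.084)
('scene', 0.81, [0.5303, -0.2104, 0.0749], -0.079)
('scene', 0.7, [0.5517, -0.0176, 0.0771], -0.099)
94.0167
```

View pics/r1c.png

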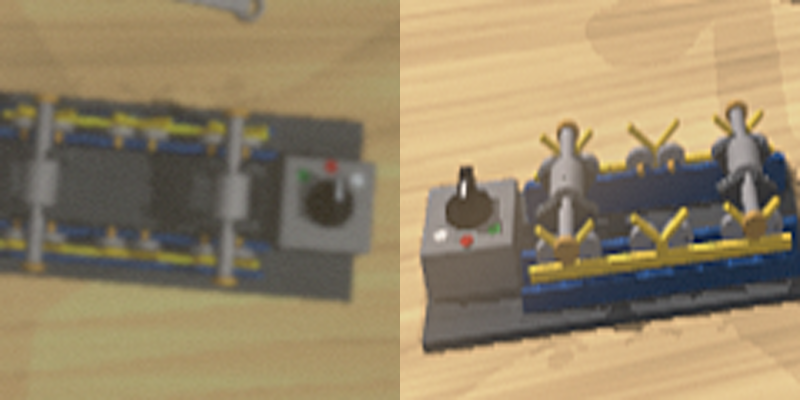

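The pointer is at red and both shafts are held heavy side down, about 4 mm up. Carrying them back.

```bash
python3 - <<'E'
from h import *
for xy,dst in((stand(-.002,.097),(.553,.335)),(stand(-.005,-.0935),(.553,.195))):
    pick(xy,SYAW,.064,force=55)
    place(dst,0,.045,.015,f=3,w=.55)
go((.60,-.15),.30,0); r.hold(.5)
print(*shafts(.033,box=TRAY),sep="\n")
a=snap("t1");b=snap("t1s","scene")
R=lambda x:cv2.resize(x[:,:,::-1],(400,400),interpolation=cv2.INTER_CUBIC)
cv2.imwrite("pics/t1c.png",np.hstack([R(a[120:220,215:335]),R(b[175:255,315:425])]))
print(r.state()["clock"])
E
```

```text
grip 0.03510938350309293 54.985637068748474
lift 0.034415767968707 [-0.1  0.5 -3.3] 98.4333
carry 0.034745569457394966 [ 0.2 -0.2 -4. ]
down True 0.025087133911804636 0.034710914037605636
grip 0.03462516604526221 54.99496936798096
lift 0.034647591689263936 [-0.  -0.6 -4. ] 108.5417
carry 0.03499886062025943 [ 0.1 -0.5 -4.3]
down True 0.024529098988704666 0.034595538001174805
('top', 0.6, [0.5528, 0.3319, 0.0341], -0.012)
('top', 0.59, [0.5553, 0.191, 0.0356], 0.001)
('scene', 0.83, [0.5523, 0.1959, 0.037], -0.039)
('scene', 0.65, [0.551, 0.3365, 0.0382], -0.048)
116.325
```

View pics/t1c.png

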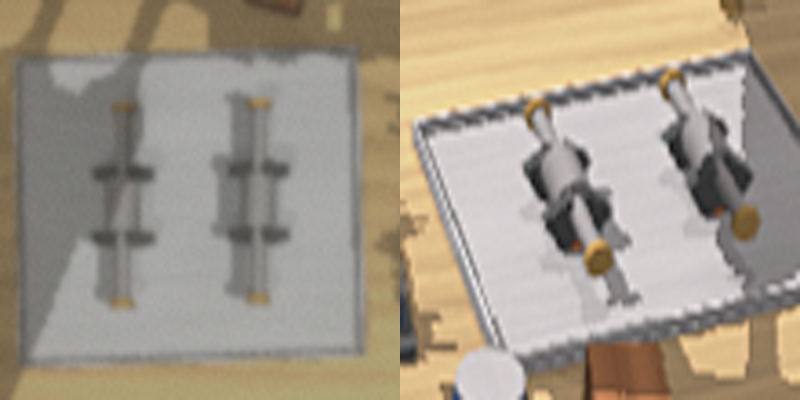

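Both shafts stand on their feet, fans symmetric about the axis and tabs underneath, and the selector is at red. Handing in.

```bash
python3 -c "
from plant import ticket
print(ticket.job_done())"
```

```text
the job is handed in; nothing more can be done
None
```

The job is handed in; I don't have the verdict. At my last look, both shafts (only two were in the scene) stood heavy side down in the tray, the selector had been left at red, and nothing had touched the bystanders.

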